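# Sort the parallel keys into the rack by length

## Task

Sort the three loose steel keys into the rack: each goes flat into the row whose fixed sample key has the same length. Slide each one gently along its channel, toward the blue stop block, until it butts against the sample with no gap; leave the other tools on the bench where they are.

Things in the scene. Friction and masses are not known exactly. Their poses are not given: they have to be found in the camera images.
- key_short: the short loose parallel key: plain bright steel bar with fully rounded ends, 40 mm long (its x axis), 22 mm wide (y), 16 mm tall (z), small dark threaded hole in the middle of its top; starts flat on the bench; origin at the centre of its underside
- key_medium: the medium loose parallel key: plain bright steel bar with fully rounded ends, 52 mm long (its x axis), 22 mm wide (y), 16 mm tall (z), small dark threaded hole in the middle of its top; starts flat on the bench; origin at the centre of its underside
- key_long: the long loose parallel key: plain bright steel bar with fully rounded ends, 64 mm long (its x axis), 22 mm wide (y), 16 mm tall (z), small dark threaded hole in the middle of its top; starts flat on the bench; origin at the centre of its underside
- row_short: channel for 40 mm keys, 156 long (x), 36 wide; floor 4 mm above its origin (centre of underside, 6 mm above bench); walls 26 apart inside, 5 high above floor; blue stop block at its -x end, +x end open. A fixed 40 mm sample key lies against the stop. A loose key fully home touches it: origin at x = -10, y = 0, z = 4 mm here.
- row_medium: channel for 52 mm keys, 156 long (x), 36 wide; floor 4 mm above its origin (centre of underside, 6 mm above bench); walls 26 apart inside, 5 high above floor; blue stop block at its -x end, +x end open. A fixed 52 mm sample key lies against the stop. A loose key fully home touches it: origin at x = 8, y = 0, z = 4 mm here.
- row_long: channel for 64 mm keys, 156 long (x), 36 wide; floor 4 mm above its origin (centre of underside, 6 mm above bench); walls 26 apart inside, 5 high above floor; blue stop block at its -x end, +x end open. A fixed 64 mm sample key lies against the stop. A loose key fully home touches it: origin at x = 26, y = 0, z = 4 mm here.
- row_short_end (a point): the free (+x) end of the sample key in the row for 40 mm keys, at floor level in the middle of the channel: the point a key in this row is pushed against; axes as the row's
- row_medium_end (a point): the free (+x) end of the sample key in the row for 52 mm keys, at floor level in the middle of the channel: the point a key in this row is pushed against; axes as the row's
- row_long_end (a point): the free (+x) end of the sample key in the row for 64 mm keys, at floor level in the middle of the channel: the point a key in this row is pushed against; axes as the row's
- hex_key: black L-shaped hex key lying on the bench left of the loose keys, 41 x 105 x 9 mm; bystander; origin at the centre of its underside
- tape_measure: yellow tape measure standing on the bench, 34 x 88 x 60 mm; bystander; origin at the centre of its underside
- thread_lock: small red bottle with a white nozzle, 31 mm wide, 98 mm tall; bystander; origin at the centre of its underside

How it is judged (in metres and radians):
At the end, for the whole second after the job is handed in: Each loose key lies flat on the floor of the row whose sample has its length, lined up with the channel (centred within 4 mm, turned less than 0.17 rad, floor height within 2 mm, tilt under 0.08 rad), with less than 2.5 mm gap to the sample, at rest (x of key_short in the frame of row_short between -0.012 and -0.0075 m and y of key_short in the frame of row_short between -0.004 and 0.004 m and z of key_short in the frame of row_short between 0.002 and 0.006 m and angle between each of key_short, key_medium, key_long's own z axis and vertical below 0.08 rad and angle between the x axis of key_short and the x axis of row_short, either way round below 0.17 rad and linear speed of each of key_short, key_medium, key_long below 0.01 m/s and x of key_medium in the frame of row_medium between 0.006 and 0.0105 m and y of key_medium in the frame of row_medium between -0.004 and 0.004 m and z of key_medium in the frame of row_medium between 0.002 and 0.006 m and angle between the x axis of key_medium and the x axis of row_medium, either way round below 0.17 rad and x of key_long in the frame of row_long between 0.024 and 0.0285 m and y of key_long in the frame of row_long between -0.004 and 0.004 m and z of key_long in the frame of row_long between 0.002 and 0.006 m and angle between the x axis of key_long and the x axis of row_long, either way round below 0.17 rad); the robot touches nothing.
It fails at once if a bystander (hex key, tape measure or bottle) is moved by more than 20 mm (distance of any of hex_key, tape_measure, thread_lock from where it was at the start of the episode above 0.02 m).
It fails at once if a key is rammed or pressed into a row with more than 50 N (contact force between any of key_short, key_medium, key_long and row_short above 50 N or contact force between any of key_short, key_medium, key_long and row_medium above 50 N or contact force between any of key_short, key_medium, key_long and row_long above 50 N).
It also fails if it takes over 58 s, if anything falls off the work surface, if the arm or the gripper's body presses on something with over 40 N, if the wrist force passes 120 N, or if a joint passes its speed limit or range.

## Robot

A 6-joint arm with a two-finger parallel gripper is mounted at the origin on the work surface; the furniture and walls round the work are solid. World frame = base frame: x ahead of the robot, y to its left, z up, the work surface at z = 0. Lengths are in m, angles in degrees, forces in N, time in s.
With the tool pointing down it reaches from about 0.375 to 0.9 m from the base axis. Payload 3.1 kg.
Tool frame: the origin (TCP) lies on the centre line of the jaws, within the pads' length; the fingertips stand 11 mm ahead of it and the grasp point (between the pads) lies 8 mm behind it (env.tips_ahead is the distance from the TCP to the fingertips, in m); z points along the fingers, y is the direction in which the jaws open and shut (so a half turn about z gives the same grasp; the last joint's range is limited). The gripper opens to 85 mm and grips with 20 to 120 N. Pads are 22 mm wide; open, the fingers measure 114 mm over their backs; the gripper's body (76 mm by 85 mm) begins 54 mm behind the grasp point. The pads swing forward as they close: fully open they stand 13 mm farther back than shut.
Start: joints at [-76.003, 30.224, 82.088, -0, 67.689, -10.227], TCP at [0.256, -0.57, 0.242] pointing down, gripper open.
Joint ranges: [-176.69, 176.69], [-43.24, 126.21], [12.49, 139.97], [-82, 262], [0, 151.66], [-163.58, 163.58]. Speed limits (degrees/s): [159.86, 159.86, 180, 180, 180, 180].

## Interface

Orientations are given as a 3x3 rotation matrix whose columns are the frame's x, y, z axes.
In Python, from bench import telemetry, imaging, env gives the robot as it stands.
- The arm moves only by the tool drive_tool, never from a script. Its argument "rows" is a list of rows, each a list of 6 numbers: the shift along the world's x, y, z in mm, then the turn, a rotation vector about the world's x, y, z in degrees. A call has exactly 5 rows; each row is the pose to reach, as a shift and turn from the pose commanded when the call began; what a row does not reach only later rows make up. A row lasts 1/10 s, in which the tool goes at most 50 mm and 8.59 degrees, less where a joint would pass 70% of its speed; a pose out of reach is approached as far as the arm can. A call with a gripper value outside its range is refused whole. "claw" is the finger opening in mm, from 0 to 85.4, set as the call begins (left out, the last holds). The fingers move at their own pace and stop on an object; the grip force is fixed at half the most. Time passes only in rows, so rows that repeat a pose let the fingers close, or fill a call up. It gives the time, the measured TCP pose, the force and the opening at its end, in the units of the state.
- telemetry.get_obs(): the state, without advancing time (a new reading comes with each control period).
- imaging.get_image(name): name is "scene" or "top" or "wrist"; returns (picture, depth): 384x512x3 uint8, red, green, blue; 384x512 float32, m along the optical axis (not along the pixel's ray), 0 where there is no reading.
- imaging.calibration(name): a dict with "intrinsics" (3x3 intrinsics, pixels), "dist" ([k1, k2, p1, p2, k3] as OpenCV has them; the pictures are not rectified), "world_to_cam" (4x4, takes a point from world to camera coordinates). Camera axes: x right, y up, looking along -z (the intrinsics and any distortion apply to the point x, -y, -z); pixel columns grow to the right and rows downward; lengths in m; the calibration is good to about 2 mm. A picture is of the moment at which its call begins: read the wrist's pose just before it. calibration takes no time and is no camera call; for the wrist camera it gives the pose at the moment of the call.
- env.sign_off(): hands the job in, once; it reports no verdict.
The state is a dict: "time": time; "q": joint angles; "joint_vel": joint speeds; "tau": joint torques, N m; "eef_pos": TCP position; "orientation": TCP orientation; "wrist_force": force on the tool from outside, world axes, zero at the start; "wrist_torque": the same for the moment, N m; "width": finger opening in m.
Only numpy, scipy, OpenCV 4.12 (cv2) and the standard library are available. Lean on these libraries where they do the work, as an engineer would, in place of code of your own. Each camera call takes 0.05 s, during which the arm holds its last target. There are 200 camera calls.

## Working session

There is one attempt and no reset: what is moved stays moved. The work goes in short steps, Python scripts to look and compute and a tool call to move; the robot and the scene stay as the last step left them, time stands still between calls to the robot, and variables do not carry over. Pictures are saved under pics/ and viewed, about 8 in all and at most 12, crops included, and the job is handed in when it is done.

Besides the shell and the picture viewer there is one more tool, called after "Request:" by a JSON object that holds its "fn" and its "kwargs". drive_tool: Moves the arm, as the interface text tells. Its arguments: {"type":"object","properties":{"rows":{"type":"array"},"claw":{"type":"number"}},"required":["rows"]}

```bash
mkdir -p pics; ls; cat > h.py <<'E'
import numpy as np, cv2, sys
from bench import telemetry, imaging, env
def grab(n,f):
    im,d=imaging.get_image(n); c=imaging.calibration(n)
    np.savez(f'{f}.npz',im=im,d=d,K=c['intrinsics'],dist=c['dist'],T=c['world_to_cam'])
    cv2.imwrite(f'pics/{f}.png',im[:,:,::-1]); return im,d
def px2w(f,uv,z):
    s=np.load(f+'.npz'); K=s['K'];T=s['T']
    p=cv2.undistortPoints(np.array(uv,float).reshape(-1,1,2),np.array(K,float),np.array(s['dist'],float)).reshape(-1,2)
    R=T[:3,:3];o=-R.T@T[:3,3]; r=np.c_[p[:,0],-p[:,1],-np.ones(len(p))]@R
    return o+r*((np.array(z)-o[2])/r[:,2])[:,None]
E
python3 - <<'E'
from h import *
a,_=grab('top','top0'); b,_=grab('scene','scene0')
s=telemetry.get_obs(); print(s['time'],s['eef_pos'],s['orientation'],s['width'],env.tips_ahead)
print(np.load('top0.npz')['K'],np.load('top0.npz')['T'])
E
```

```text
pics
0.1 [ 0.25632597 -0.56933049  0.2414211 ] [[ 9.11931911e-01  4.10341296e-01 -4.58262223e-04]
 [ 4.10341384e-01 -9.11929957e-01  1.92425022e-03]
 [ 3.71696278e-04 -1.94282913e-03 -9.99998044e-01]] 0.08540663708359388 0.011
[[458.30628794   0.         256.6201494 ]
 [  0.         458.30628794 191.46920158]
 [  0.           0.           1.        ]] [[-0.07217843 -0.99737384 -0.0059751  -0.00302508]
 [ 0.97498081 -0.07181816  0.2103677  -0.38537167]
 [-0.21024436  0.0093584   0.97760408 -1.21570085]
 [ 0.          0.          0.          1.        ]]
```

View pics/top0.png

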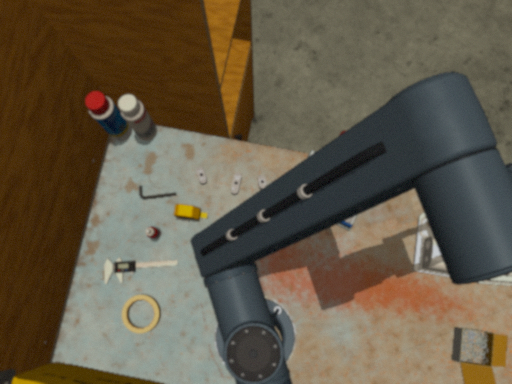

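View pics/scene0.png

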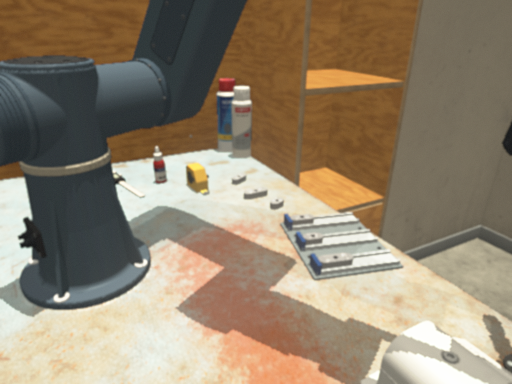

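The top view shows loose keys at about (202,177), (236,184) and (262,183), with the rack hidden by the arm. The scene view shows the rack around (340,243), with its blue stops at (290,220), (302,240) and (317,262).

```bash
python3 - <<'E'
from h import *
np.set_printoptions(precision=4,suppress=True)
print(px2w('top0',[(202,177),(236,184),(262,183),(188,212),(155,193)],0.016))
print(px2w('scene0',[(290,220),(302,240),(317,262),(345,216),(362,237),(385,260),(239,180),(255,194),(277,203)],0.02))
c=imaging.calibration('wrist');T=c['world_to_cam'];R=T[:3,:3];print(-R.T@T[:3,3],R,c['intrinsics'])
s=telemetry.get_obs();print(s['q'])
E
```

```text
[[ 0.4425  0.1194  0.016 ]
 [ 0.4152  0.0249  0.016 ]
 [ 0.4127 -0.0481  0.016 ]
 [ 0.3453  0.1631  0.016 ]
 [ 0.4061  0.2538  0.016 ]]
[[ 0.3624 -0.141   0.02  ]
 [ 0.3207 -0.2082  0.02  ]
 [ 0.285  -0.2714  0.02  ]
 [ 0.4626 -0.2069  0.02  ]
 [ 0.4147 -0.278   0.02  ]
 [ 0.3774 -0.3469  0.02  ]
 [ 0.4246  0.0887  0.02  ]
 [ 0.3964 -0.0006  0.02  ]
 [ 0.4002 -0.0684  0.02  ]]
[ 0.3174 -0.542   0.373 ] [[ 0.4099 -0.9121 -0.0018]
 [ 0.8787  0.3954 -0.2676]
 [ 0.2448  0.1081  0.9635]] [[287.5204   0.     256.8271]
 [  0.     287.5204 192.9463]
 [  0.       0.       1.    ]]
[-76.0026  30.2741  82.15     0.0013  67.6892 -10.2294]
```

Request:
{"fn": "drive_tool", "kwargs": {"rows": [[17,45,4,0,0,0],[34,90,8,0,0,0],[51,135,12,0,0,0],[68,180,16,0,0,0],[85,225,20,0,0,0]]}}

```text
time: 0.6
eef_pos: [0.3416, -0.3429, 0.2621]
orientation: [[0.912, 0.41, -0.0], [0.41, -0.912, 0.001], [0.0, -0.001, -1.0]]
wrist_force: [0.4, 0.8, 0.1]
width: 0.0854
```

Request:
{"fn": "drive_tool", "kwargs": {"rows": [[17,45,4,0,0,0],[34,90,8,0,0,0],[51,135,12,0,0,0],[68,180,16,0,0,0],[85,210,20,0,0,0]]}}

```text
time: 1.1
eef_pos: [0.4259, -0.1317, 0.2822]
orientation: [[0.911, 0.412, -0.001], [0.412, -0.911, 0.001], [-0.001, -0.002, -1.0]]
wrist_force: [1.2, -0.9, 0.5]
width: 0.0853
```

Request:
{"fn": "drive_tool", "kwargs": {"rows": [[0,0,0,0,0,-8],[0,0,0,0,0,-16],[0,0,0,0,0,-24],[0,0,0,0,0,-24],[0,0,0,0,0,-24]]}}

```text
time: 1.6
eef_pos: [0.4263, -0.1348, 0.2821]
orientation: [[1.0, 0.007, -0.0], [0.007, -1.0, 0.0], [-0.0, -0.0, -1.0]]
wrist_force: [0.7, 1.1, -0.4]
width: 0.0852
```

```bash
python3 - <<'E'
from h import *
grab('wrist','w1');s=telemetry.get_obs();print(s['time'],s['eef_pos'],s['q'],s['wrist_force'])
im=cv2.imread('pics/w1.png');cv2.imwrite('pics/w1b.png',cv2.resize(im,(768,576),interpolation=cv2.INTER_CUBIC))
E
```

```text
1.65 [ 0.42629987 -0.13493109  0.28215129] [-3.19370491e+01  1.32955687e+01  1.03530493e+02  1.41206313e-04
  6.32002973e+01  5.77118013e+01] [-0.62568553 -0.3334815   0.13906995]
```

View pics/w1b.png

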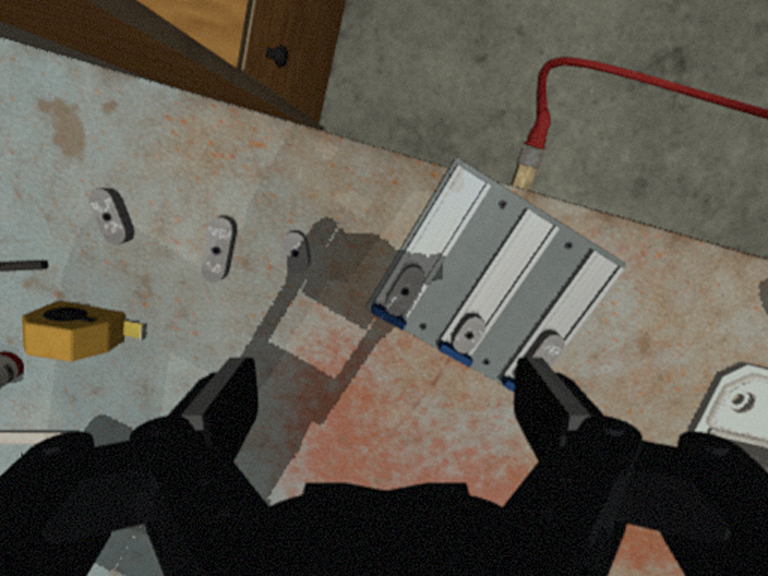

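The wrist view shows all the keys and rows. Loose keys are at about (110,215), (218,248) and (298,250); sample keys are at (405,290), (470,335) and (545,352). I'll make metric ortho-crops to measure them.

```bash
cat >> h.py <<'E'
def w2px(f,P):
    s=np.load(f+'.npz');T=s['T'];p=np.asarray(P,float)@T[:3,:3].T+T[:3,3]
    return cv2.projectPoints(p*[1,-1,-1],np.zeros(3),np.zeros(3),np.array(s['K'],float),np.array(s['dist'],float))[0].reshape(-1,2)
def ortho(f,x0,x1,y0,y1,z,S,out):
    # up = +x, left = +y ; row r -> x1-r/S mm, col c -> y1-c/S
    H=int((x1-x0)*S);W=int((y1-y0)*S);r,c=np.mgrid[:H,:W]
    P=np.c_[(x1-r/S).ravel(),(y1-c/S).ravel(),np.full(H*W,z*1000)]/1000
    m=w2px(f,P).astype(np.float32).reshape(H,W,2)
    im=cv2.remap(np.load(f+'.npz')['im'],m[...,0],m[...,1],cv2.INTER_CUBIC)[:,:,::-1].copy()
    for x in range(int(np.ceil(x0/20)*20),int(x1),20): cv2.putText(im,str(x),(0,int((x1-x)*S)),0,.35,(0,0,255)); cv2.line(im,(0,int((x1-x)*S)),(6,int((x1-x)*S)),(0,0,255))
    for y in range(int(np.ceil(y0/20)*20),int(y1),20): cv2.putText(im,str(y),(int((y1-y)*S),H-2),0,.35,(0,0,255)); cv2.line(im,(int((y1-y)*S),H-8),(int((y1-y)*S),H),(0,0,255))
    cv2.imwrite(f'pics/{out}.png',im)
E
python3 - <<'E'
from h import *
np.set_printoptions(precision=4,suppress=True)
p=np.array([(106,217),(216,250),(295,251),(404,291),(469,335),(548,348)])/1.5
print(px2w('w1',p,[.016]*3+[.026]*3))
d=np.load('w1.npz')['d']; T=np.load('w1.npz')['T']
print([float(d[int(v),int(u)]) for u,v in p])
k=px2w('w1',p,[.016]*3+[.026]*3)
def box(k,z,out,S):
    k=k*1000; a=k[:,:2].min(0); b=k[:,:2].max(0); print(out,a,b)
    return a,b
a,b=box(k[:3],.016,'k',3); ortho('w1',a[0]-50,b[0]+50,a[1]-45,b[1]+45,.016,2.7,'keys')
a,b=box(k[3:],.026,'r',3); ortho('w1',a[0]-60,b[0]+100,a[1]-90,b[1]+40,.026,2.4,'rack')
for n in('keys','rack'): print(cv2.imread(f'pics/{n}.png').shape)
E
```

```text
[[ 0.4498  0.1203  0.016 ]
 [ 0.4198  0.0228  0.016 ]
 [ 0.4193 -0.0508  0.016 ]
 [ 0.3839 -0.1529  0.026 ]
 [ 0.3403 -0.2161  0.026 ]
 [ 0.3273 -0.2935  0.026 ]]
[0.3930690288543701, 0.4018215835094452, 0.4027802050113678, 0.4026797115802765, 0.41443437337875366, 0.41900545358657837]
k [419.3136 -50.8442] [449.7846 120.2753]
r [ 327.3003 -293.4525] [ 383.9086 -152.854 ]
(352, 705, 3)
(519, 649, 3)
```

View pics/keys.png

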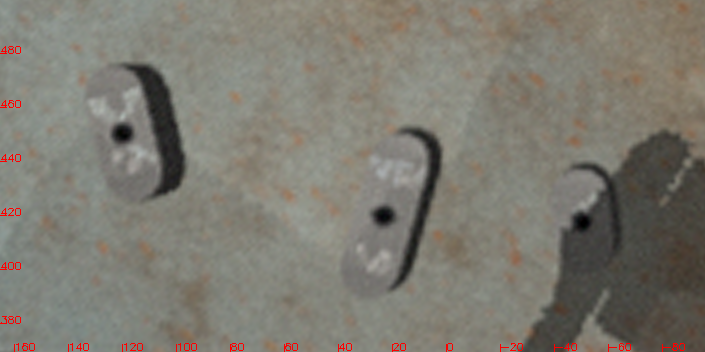

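View pics/rack.png

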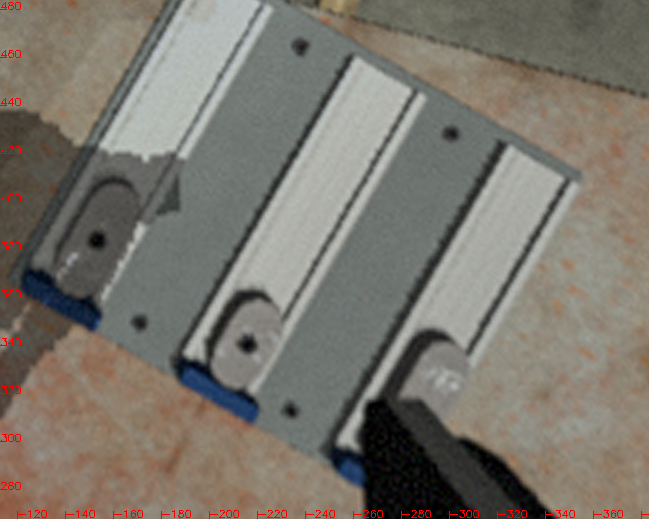

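Loose keys by measured length: left is medium (52), middle is long (64), right is short (40). Sample rows are left medium, middle short, right long, and the channel's yaw is about -30.3°. I'll hover over the short key and check the bias close up.

Request:
{"fn": "drive_tool", "kwargs": {"rows": [[-2,17,-40,0,0,3],[-4,34,-80,0,0,6],[-6,51,-120,0,0,9],[-8,68,-160,0,0,9],[-8,85,-202,0,0,9]], "claw": 45}}

```text
time: 2.15
eef_pos: [0.4187, -0.0497, 0.0793]
orientation: [[0.987, 0.161, 0.002], [0.161, -0.987, -0.001], [0.002, 0.001, -1.0]]
wrist_force: [1.0, -0.7, -0.5]
width: 0.0448
```

Request:
{"fn": "drive_tool", "kwargs": {"rows": [[0,0,0,0,0,0],[0,0,0,0,0,0],[0,0,0,0,0,0],[0,0,0,0,0,0],[0,0,0,0,0,0]]}}

```text
time: 2.65
eef_pos: [0.4198, -0.051, 0.0823]
orientation: [[0.987, 0.16, 0.005], [0.16, -0.987, -0.002], [0.004, 0.003, -1.0]]
wrist_force: [-0.4, 0.2, 0.1]
width: 0.0453
```

```bash
python3 - <<'E'
from h import *
s=telemetry.get_obs();print(s['time'],s['eef_pos'],s['orientation'][:,0],s['width'])
grab('wrist','w2')
im=cv2.imread('pics/w2.png');cv2.imwrite('pics/w2b.png',cv2.resize(im,(768,576),interpolation=cv2.INTER_CUBIC))
print(w2px('w2',[[.418,-.050,.016],s['eef_pos'],s['eef_pos']+[0,0,-.011]])*1.5)
E
```

```text
2.65 [ 0.41983273 -0.05096732  0.08226039] [0.9871634  0.1596534  0.00438323] 0.04528159086215911
[[382.67806698 316.56965579]
 [385.72225751 376.24855933]
 [385.61803631 362.20718033]]
```

View pics/w2b.png

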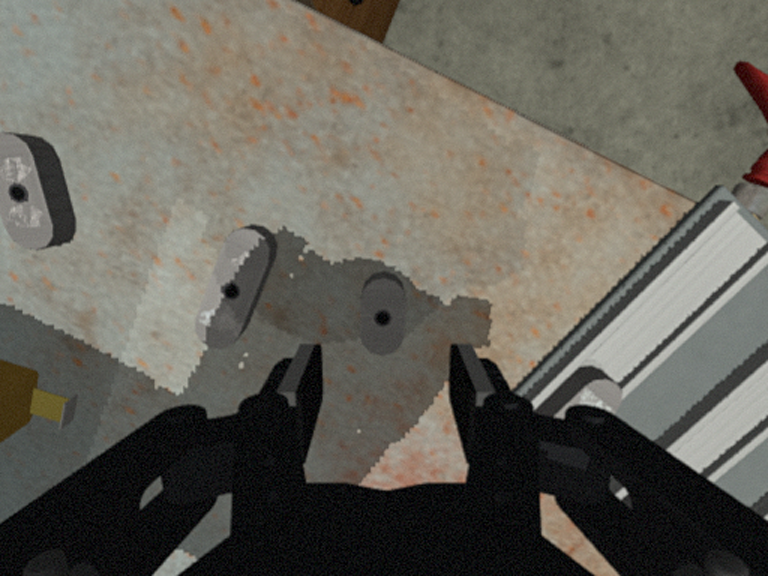

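The hole is seen at (382,318), predicted (383,317), and the jaws' centre column is about 386. That agrees to about 1 mm, so I'll descend.

Request:
{"fn": "drive_tool", "kwargs": {"rows": [[-1,0,-25,0,0,0],[-1,0,-45,0,0,0],[-1,0,-60,0,0,0],[-1,0,-60,0,0,0],[-1,0,-60,0,0,0]]}}

```text
time: 3.2
eef_pos: [0.4177, -0.0502, 0.0208]
orientation: [[0.987, 0.16, 0.001], [0.16, -0.987, -0.0], [0.001, 0.0, -1.0]]
wrist_force: [-0.1, 0.2, -0.1]
width: 0.0449
```

Request:
{"fn": "drive_tool", "kwargs": {"rows": [[0,0,0,0,0,0],[0,0,0,0,0,0],[0,0,0,0,0,0],[0,0,0,0,0,0],[0,0,0,0,0,0]]}}

```text
time: 3.7
eef_pos: [0.4176, -0.05, 0.0205]
orientation: [[0.987, 0.16, 0.0], [0.16, -0.987, -0.0], [0.0, 0.0, -1.0]]
wrist_force: [0.1, -0.1, 0.8]
width: 0.045
```

Request:
{"fn": "drive_tool", "kwargs": {"rows": [[0,0,-3,0,0,0],[0,0,-3,0,0,0],[0,0,-3,0,0,0],[0,0,-3,0,0,0],[0,0,-3,0,0,0]]}}

```text
time: 4.2
eef_pos: [0.4175, -0.0499, 0.0173]
orientation: [[0.987, 0.16, -0.0], [0.16, -0.987, 0.0], [-0.0, -0.0, -1.0]]
wrist_force: [0.4, -0.5, -0.4]
width: 0.0449
```

Request:
{"fn": "drive_tool", "kwargs": {"rows": [[0,0,0,0,0,0],[0,0,0,0,0,0],[0,0,0,0,0,0],[0,0,0,0,0,0],[0,0,0,0,0,0]], "claw": 12}}

```text
time: 4.7
eef_pos: [0.4175, -0.0499, 0.0176]
orientation: [[0.987, 0.16, 0.0], [0.16, -0.987, -0.0], [0.0, 0.0, -1.0]]
wrist_force: [-0.7, -0.5, 5.9]
width: 0.0204
```

Request:
{"fn": "drive_tool", "kwargs": {"rows": [[0,0,0,0,0,0],[0,0,0,0,0,0],[0,0,0,0,0,0],[0,0,0,0,0,0],[0,0,0,0,0,0]]}}

```text
time: 5.2
eef_pos: [0.4175, -0.0499, 0.0176]
orientation: [[0.987, 0.16, 0.0], [0.16, -0.987, -0.0], [0.0, 0.0, -1.0]]
wrist_force: [-0.1, -0.2, 6.0]
width: 0.0201
```

Request:
{"fn": "drive_tool", "kwargs": {"rows": [[0,0,15,0,0,0],[0,0,40,0,0,-4],[-4,-20,60,0,0,-12],[-8,-60,63,0,0,-20],[-14,-100,63,0,0,-28]]}}

```text
time: 5.7
eef_pos: [0.4039, -0.1508, 0.0811]
orientation: [[0.946, -0.325, 0.002], [-0.325, -0.946, -0.001], [0.002, 0.001, -1.0]]
wrist_force: [1.0, 0.0, -1.5]
width: 0.0202
```

Request:
{"fn": "drive_tool", "kwargs": {"rows": [[-6,-40,0,0,0,-6],[-12,-80,0,0,0,-11.5],[-15,-94,0,0,0,-11.5],[-15,-94,0,0,0,-11.5],[-15,-94,0,0,0,-11.5]]}}

```text
time: 6.2
eef_pos: [0.3876, -0.2424, 0.08]
orientation: [[0.864, -0.504, -0.002], [-0.504, -0.864, 0.002], [-0.003, -0.001, -1.0]]
wrist_force: [0.1, -0.8, -1.2]
width: 0.0201
```

Request:
{"fn": "drive_tool", "kwargs": {"rows": [[0,0,0,0,0,0],[0,0,0,0,0,0],[0,0,0,0,0,0],[0,0,0,0,0,0],[0,0,0,0,0,0]]}}

```text
time: 6.7
eef_pos: [0.3886, -0.2436, 0.0803]
orientation: [[0.864, -0.503, -0.0], [-0.503, -0.864, 0.0], [-0.0, -0.0, -1.0]]
wrist_force: [0.2, -0.4, -1.0]
width: 0.0198
```

```bash
python3 - <<'E'
from h import *
s=telemetry.get_obs();print(s['time'],s['eef_pos'],s['orientation'][:,0],s['width'],s['wrist_force'])
grab('wrist','w3')
im=cv2.imread('pics/w3.png');cv2.imwrite('pics/w3b.png',cv2.resize(im,(768,576),interpolation=cv2.INTER_CUBIC))
a=np.deg2rad(-30.3);u=np.array([np.cos(a),np.sin(a),0]);n=np.array([-u[1],u[0],0])
c=np.array([.3406,-.2158,.026])
print(w2px('w3',[c,c+.02*u,c+.02*u+.013*n-[0,0,.011],c+.09*u+.013*n-[0,0,.011],c+.09*u-.013*n-[0,0,.011],c+.02*u-.013*n-[0,0,.011]])*1.5)
E
```

```text
6.7 [ 0.38860662 -0.2435535   0.08033998] [ 8.63999983e-01 -5.03491836e-01 -1.73162589e-05] 0.019781319729074938 [ 0.22272375 -0.43116423 -0.97849521]
[[384.12417492 428.65205088]
 [384.11565157 392.02643291]
 [358.35532141 381.15705247]
 [355.8906592  243.24953786]
 [412.39522784 243.27673873]
 [409.98451719 381.17935326]]
```

View pics/w3b.png

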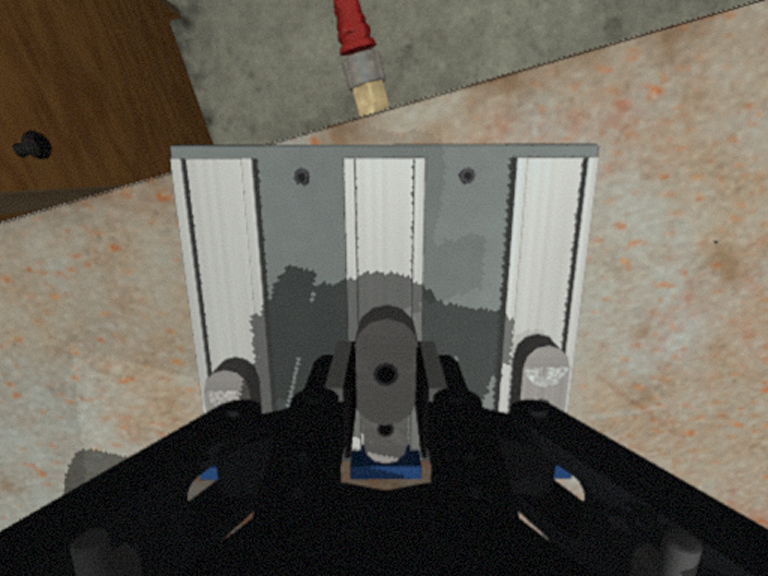

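The held key sits over the middle (40 mm) channel, its hole at column 385 and the channel centre at about 385. The plate edge is level in the image, so yaw is right. Lowering.

Request:
{"fn": "drive_tool", "kwargs": {"rows": [[0,0,-20,0,0,0],[0,0,-35,0,0,0],[0,0,-45,0,0,0],[0,0,-48,0,0,0],[0,0,-48,0,0,0]]}}

```text
time: 7.25
eef_pos: [0.3883, -0.2438, 0.032]
orientation: [[0.864, -0.504, -0.001], [-0.504, -0.864, 0.001], [-0.001, -0.0, -1.0]]
wrist_force: [-0.1, 0.1, -0.9]
width: 0.0206
```

Request:
{"fn": "drive_tool", "kwargs": {"rows": [[0,0,-1,0,0,0],[0,0,-2,0,0,0],[0,0,-3,0,0,0],[0,0,-3.5,0,0,0],[0,0,-3.5,0,0,0]]}}

```text
time: 7.75
eef_pos: [0.3885, -0.244, 0.0289]
orientation: [[0.864, -0.504, 0.0], [-0.504, -0.864, -0.0], [0.0, 0.0, -1.0]]
wrist_force: [0.8, 0.4, -1.4]
width: 0.0201
```

Request:
{"fn": "drive_tool", "kwargs": {"rows": [[-2,1.2,-0.5,0,0,0],[-4,2.3,-0.5,0,0,0],[-6,3.5,-0.5,0,0,0],[-8,4.7,-0.5,0,0,0],[-10,5.8,-0.5,0,0,0]]}}

```text
time: 8.25
eef_pos: [0.3782, -0.238, 0.0283]
orientation: [[0.864, -0.504, -0.0], [-0.504, -0.864, 0.0], [-0.0, -0.0, -1.0]]
wrist_force: [-0.2, 0.2, -1.4]
width: 0.0203
```

Request:
{"fn": "drive_tool", "kwargs": {"rows": [[-0.4,0.2,0,0,0,0],[-0.8,0.4,0,0,0,0],[-1.2,0.7,0,0,0,0],[-1.4,0.8,0,0,0,0],[-1.4,0.8,0,0,0,0]]}}

```text
time: 8.75
eef_pos: [0.3771, -0.2374, 0.0283]
orientation: [[0.864, -0.504, 0.0], [-0.504, -0.864, -0.0], [0.0, 0.0, -1.0]]
wrist_force: [1.0, -0.4, -0.8]
width: 0.0202
```

Request:
{"fn": "drive_tool", "kwargs": {"rows": [[-0.3,0.2,0,0,0,0],[-0.6,0.3,0,0,0,0],[-0.9,0.5,0,0,0,0],[-0.9,0.5,0,0,0,0],[-0.9,0.5,0,0,0,0]]}}

```text
time: 9.25
eef_pos: [0.3761, -0.2368, 0.0283]
orientation: [[0.864, -0.504, -0.0], [-0.504, -0.864, 0.0], [-0.0, -0.0, -1.0]]
wrist_force: [-0.3, -0.3, -1.1]
width: 0.0203
```

Request:
{"fn": "drive_tool", "kwargs": {"rows": [[-0.2,0.1,0,0,0,0],[-0.4,0.2,0,0,0,0],[-0.6,0.3,0,0,0,0],[-0.6,0.3,0,0,0,0],[-0.6,0.3,0,0,0,0]]}}

```text
time: 9.75
eef_pos: [0.3756, -0.2365, 0.0283]
orientation: [[0.864, -0.504, -0.0], [-0.504, -0.864, 0.0], [-0.0, -0.0, -1.0]]
wrist_force: [-0.2, 0.1, -0.9]
width: 0.0201
```

Request:
{"fn": "drive_tool", "kwargs": {"rows": [[-0.2,0.1,0,0,0,0],[-0.4,0.2,0,0,0,0],[-0.6,0.3,0,0,0,0],[-0.6,0.3,0,0,0,0],[-0.6,0.3,0,0,0,0]]}}

```text
time: 10.25
eef_pos: [0.375, -0.2362, 0.0283]
orientation: [[0.864, -0.504, -0.0], [-0.504, -0.864, 0.0], [-0.0, -0.0, -1.0]]
wrist_force: [0.6, 1.4, -1.4]
width: 0.0201
```

Request:
{"fn": "drive_tool", "kwargs": {"rows": [[-0.2,0.1,0,0,0,0],[-0.4,0.2,0,0,0,0],[-0.6,0.3,0,0,0,0],[-0.6,0.3,0,0,0,0],[-0.6,0.3,0,0,0,0]]}}

```text
time: 10.75
eef_pos: [0.3745, -0.236, 0.0283]
orientation: [[0.864, -0.504, 0.0], [-0.504, -0.864, -0.0], [0.0, 0.0, -1.0]]
wrist_force: [0.1, 0.1, -1.4]
width: 0.0199
```

Request:
{"fn": "drive_tool", "kwargs": {"rows": [[-0.2,0.1,0,0,0,0],[-0.4,0.2,0,0,0,0],[-0.6,0.3,0,0,0,0],[-0.6,0.3,0,0,0,0],[-0.6,0.3,0,0,0,0]]}}

```text
time: 11.25
eef_pos: [0.3743, -0.2361, 0.0284]
orientation: [[0.863, -0.504, 0.001], [-0.504, -0.863, -0.001], [0.001, 0.0, -1.0]]
wrist_force: [3.2, 0.3, -0.8]
width: 0.0203
```

Request:
{"fn": "drive_tool", "kwargs": {"rows": [[-0.2,0.1,0,0,0,0],[-0.3,0.2,0,0,0,0],[-0.4,0.2,0,0,0,0],[-0.4,0.2,0,0,0,0],[-0.4,0.2,0,0,0,0]]}}

```text
time: 11.75
eef_pos: [0.3742, -0.2361, 0.0284]
orientation: [[0.863, -0.504, 0.002], [-0.504, -0.863, -0.002], [0.002, 0.0, -1.0]]
wrist_force: [6.2, 0.6, -1.4]
width: 0.0205
```

Request:
{"fn": "drive_tool", "kwargs": {"rows": [[0,0,-0.3,0,0,0],[0,0,-0.6,0,0,0],[0,0,-0.6,0,0,0],[0,0,-0.6,0,0,0],[0,0,-0.6,0,0,0]]}}

```text
time: 12.25
eef_pos: [0.3741, -0.2363, 0.028]
orientation: [[0.864, -0.504, 0.002], [-0.504, -0.864, -0.002], [0.002, 0.001, -1.0]]
wrist_force: [4.3, -1.1, 1.8]
width: 0.0201
```

Request:
{"fn": "drive_tool", "kwargs": {"rows": [[0,0,0,0,0,0],[0,0,0,0,0,0],[0,0,0,0,0,0],[0,0,0,0,0,0],[0,0,0,0,0,0]], "claw": 40}}

```text
time: 12.75
eef_pos: [0.3729, -0.235, 0.0276]
orientation: [[0.864, -0.504, -0.001], [-0.504, -0.864, 0.001], [-0.001, -0.0, -1.0]]
wrist_force: [-0.1, 0.0, -0.8]
width: 0.0401
```

Request:
{"fn": "drive_tool", "kwargs": {"rows": [[0,0,10,0,0,0],[0,0,35,0,0,0],[0,0,52,0,0,0],[0,0,52,0,0,0],[0,0,52,0,0,0]]}}

```text
time: 13.25
eef_pos: [0.3735, -0.2356, 0.0803]
orientation: [[0.864, -0.504, 0.001], [-0.504, -0.864, -0.001], [0.001, 0.0, -1.0]]
wrist_force: [0.1, 0.1, -0.0]
width: 0.0404
```

```bash
python3 - <<'E'
from h import *
s=telemetry.get_obs();print(s['time'],s['eef_pos'],s['orientation'][:,0],s['width'],s['wrist_force'])
grab('wrist','w4')
im=cv2.imread('pics/w4.png');cv2.imwrite('pics/w4b.png',cv2.resize(im[170:350,130:400],(800,533),interpolation=cv2.INTER_CUBIC))
E
```

```text
13.25 [ 0.37351496 -0.23558096  0.08031765] [ 0.86364618 -0.50409672  0.00132963] 0.04036661799772879 [ 0.1494198   0.07280579 -0.03434424]
```

View pics/w4b.png

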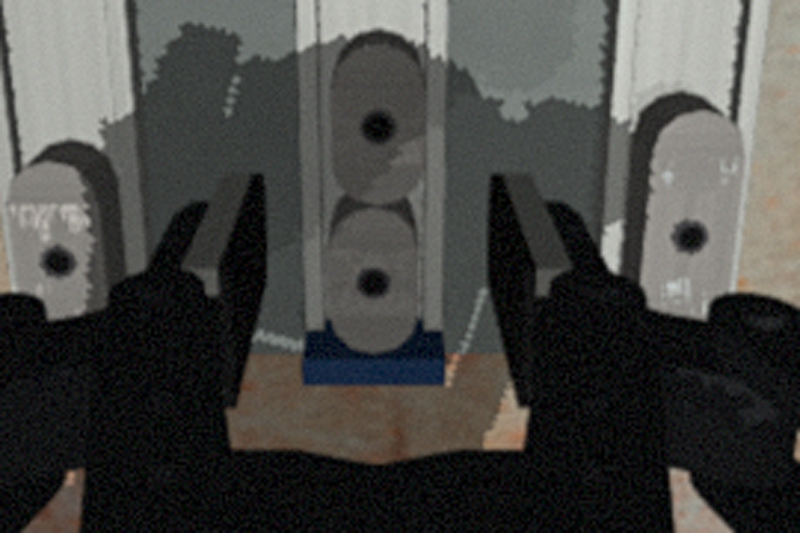

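The short key lies flat in the middle row, touching its sample, with holes at (378,127) and (374,283). Now to refine the other rows' poses from their sample holes at (58,262) and (689,236).

```bash
python3 - <<'E'
from h import *
np.set_printoptions(precision=4,suppress=True)
p=np.array([(374,283),(378,127),(58,262),(689,236)])*270/800+[130,170]
w=px2w('w4',p,[.026]*4);print(w);print(np.linalg.norm(w[1]-w[0]))
a=np.deg2rad(-30.3);u=np.array([np.cos(a),np.sin(a),0])
print('targets med',w[2]+.052*u,'long',w[3]+.064*u)
for i,L in((2,.052),(3,.064)): print(w[i]+(L+.016)*u)
E
```

```text
[[ 0.3399 -0.216   0.026 ]
 [ 0.374  -0.2371  0.026 ]
 [ 0.3832 -0.1531  0.026 ]
 [ 0.3127 -0.2873  0.026 ]]
0.0401022822319658
targets med [ 0.4281 -0.1794  0.026 ] long [ 0.368  -0.3196  0.026 ]
[ 0.4419 -0.1874  0.026 ]
[ 0.3818 -0.3277  0.026 ]
```

Request:
{"fn": "drive_tool", "kwargs": {"rows": [[8,45,0,0,0,4],[16,90,0,0,0,8],[24,135,0,0,0,12],[32,180,0,0,0,14.5],[40,225,0,0,0,14.5]], "claw": 45}}

```text
time: 13.8
eef_pos: [0.4129, -0.0087, 0.0789]
orientation: [[0.962, -0.272, -0.002], [-0.272, -0.962, 0.001], [-0.002, -0.0, -1.0]]
wrist_force: [-0.1, -0.5, -0.6]
width: 0.0452
```

Request:
{"fn": "drive_tool", "kwargs": {"rows": [[3,20,0,0,0,0],[6,33,0,0,0,0],[6,33,0,0,0,0],[6,33,0,0,0,0],[6,33,0,0,0,0]]}}

```text
time: 14.3
eef_pos: [0.4191, 0.0219, 0.0794]
orientation: [[0.962, -0.273, -0.001], [-0.273, -0.962, 0.0], [-0.001, 0.0, -1.0]]
wrist_force: [0.8, 0.2, -0.2]
width: 0.0449
```

```bash
cat > look.py <<'E'
from h import *
f=sys.argv[1]
s=telemetry.get_obs();print(s['time'],s['eef_pos'],s['orientation'][:,0],s['width'],s['wrist_force'])
grab('wrist',f)
im=cv2.imread(f'pics/{f}.png');cv2.imwrite(f'pics/{f}b.png',cv2.resize(im[140:320,120:390],(800,533),interpolation=cv2.INTER_CUBIC))
E
python3 look.py w5
```

```text
14.3 [0.41912296 0.02186768 0.07937213] [ 9.62043469e-01 -2.72894885e-01 -8.63210955e-04] 0.044912170361920196 [ 0.83277984  0.18103764 -0.16029664]
```

View pics/w5b.png

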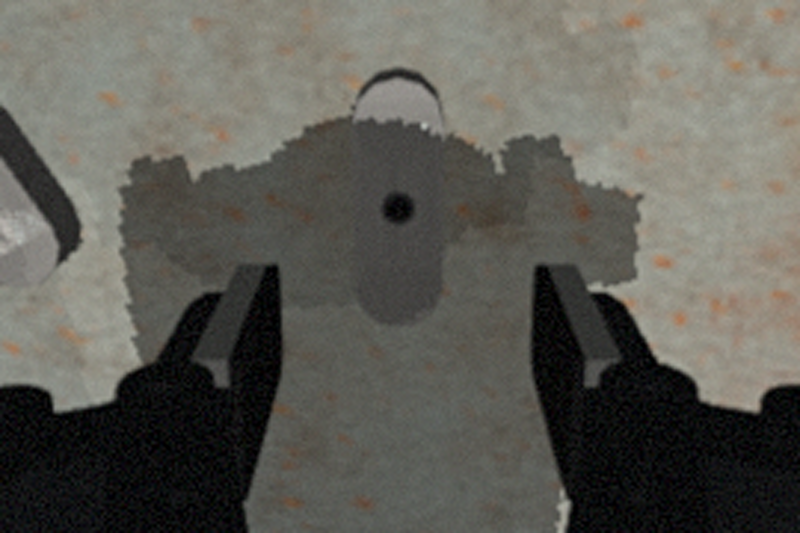

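The long key is upright in the frame, with its hole at (398,207). Now its world position.

```bash
python3 - <<'E'
from h import *
print(px2w('w5',np.array([(398,207)])*270/800+[120,140],[.016]))
E
```

```text
[[0.41977445 0.02296055 0.016     ]]
```

Centre is (419.8, 23.0), so I shift about (+0.5, +1) and descend to 17.

Request:
{"fn": "drive_tool", "kwargs": {"rows": [[0.5,1,-25,0,0,0],[0.5,1,-45,0,0,0],[0.5,1,-58,0,0,0],[0.5,1,-60,0,0,0],[0.5,1,-60,0,0,0]]}}

```text
time: 14.85
eef_pos: [0.4197, 0.023, 0.0195]
orientation: [[0.962, -0.273, -0.001], [-0.273, -0.962, 0.0], [-0.001, 0.0, -1.0]]
wrist_force: [0.5, -0.4, -0.2]
width: 0.0449
```

Request:
{"fn": "drive_tool", "kwargs": {"rows": [[0,0,-1,0,0,0],[0,0,-2,0,0,0],[0,0,-2,0,0,0],[0,0,-2,0,0,0],[0,0,-2,0,0,0]]}}

```text
time: 15.35
eef_pos: [0.42, 0.0236, 0.0179]
orientation: [[0.962, -0.272, 0.001], [-0.272, -0.962, -0.0], [0.001, -0.0, -1.0]]
wrist_force: [-0.1, -0.4, 0.5]
width: 0.0449
```

Request:
{"fn": "drive_tool", "kwargs": {"rows": [[0,0,0,0,0,0],[0,0,0,0,0,0],[0,0,0,0,0,0],[0,0,0,0,0,0],[0,0,0,0,0,0]], "claw": 12}}

```text
time: 15.85
eef_pos: [0.4199, 0.0236, 0.0181]
orientation: [[0.962, -0.272, 0.0], [-0.272, -0.962, -0.0], [0.0, -0.0, -1.0]]
wrist_force: [0.1, 0.5, 5.8]
width: 0.0199
```

Request:
{"fn": "drive_tool", "kwargs": {"rows": [[0,0,0,0,0,0],[0,0,0,0,0,0],[0,0,15,0,0,0],[0,0,45,0,0,0],[-4,-35,62,0,0,0]]}}

```text
time: 16.35
eef_pos: [0.4155, -0.0094, 0.0807]
orientation: [[0.964, -0.266, -0.0], [-0.266, -0.964, 0.0], [-0.0, -0.0, -1.0]]
wrist_force: [0.7, -0.1, -1.1]
width: 0.0202
```

Request:
{"fn": "drive_tool", "kwargs": {"rows": [[-4,-45,0,0,0,-3],[-9,-90,0,0,0,-6],[-14,-135,0,0,0,-9],[-18,-180,0,0,0,-12],[-22,-220,0,0,0,-14.5]]}}

```text
time: 16.85
eef_pos: [0.3933, -0.2336, 0.0795]
orientation: [[0.862, -0.507, 0.0], [-0.507, -0.862, -0.0], [0.0, 0.0, -1.0]]
wrist_force: [0.8, -0.6, -1.8]
width: 0.0201
```

Request:
{"fn": "drive_tool", "kwargs": {"rows": [[-4,-40,0,0,0,0],[-8,-75,0,0,0,0],[-12,-96,0,0,0,0],[-12,-96,0,0,0,0],[-12,-96,0,0,0,0]]}}

```text
time: 17.35
eef_pos: [0.3811, -0.3267, 0.0792]
orientation: [[0.863, -0.505, -0.001], [-0.505, -0.863, 0.002], [-0.002, -0.001, -1.0]]
wrist_force: [0.6, 0.6, -1.9]
width: 0.02
```

```bash
python3 look.py w6
```

```text
17.35 [ 0.38110346 -0.32672504  0.07924721] [ 0.86298817 -0.50521987 -0.00207628] 0.02004452800325771 [ 0.57880063  0.61087772 -1.89548302]
```

View pics/w6b.png

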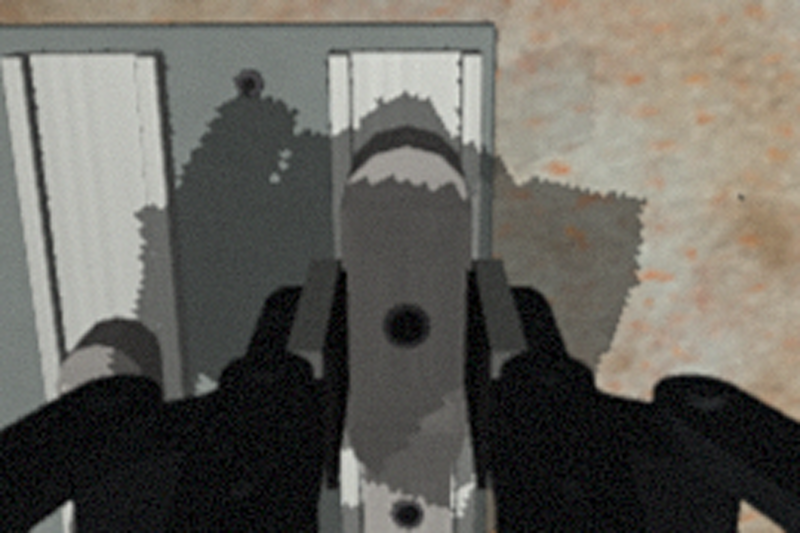

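The held long key is centred over the right channel: its hole is at column 406, the sample hole at 406 and the channel edges at 350 and 460. Lowering.

Request:
{"fn": "drive_tool", "kwargs": {"rows": [[0,0,-20,0,0,0],[0,0,-35,0,0,0],[0,0,-45,0,0,0],[0,0,-47,0,0,0],[0,0,-47,0,0,0]]}}

```text
time: 17.9
eef_pos: [0.3819, -0.3265, 0.0325]
orientation: [[0.864, -0.503, -0.001], [-0.503, -0.864, 0.001], [-0.001, -0.001, -1.0]]
wrist_force: [0.3, 0.5, -1.3]
width: 0.0202
```

Request:
{"fn": "drive_tool", "kwargs": {"rows": [[0,0,-1,0,0,0],[0,0,-2,0,0,0],[0,0,-3,0,0,0],[0,0,-3.5,0,0,0],[0,0,-3.5,0,0,0]]}}

```text
time: 18.4
eef_pos: [0.3819, -0.3275, 0.0293]
orientation: [[0.864, -0.504, 0.0], [-0.504, -0.864, -0.0], [0.0, 0.0, -1.0]]
wrist_force: [-0.8, -0.3, -1.2]
width: 0.02
```

Request:
{"fn": "drive_tool", "kwargs": {"rows": [[-2.4,1.4,-0.4,0,0,0],[-4.8,2.8,-0.4,0,0,0],[-7.2,4.2,-0.4,0,0,0],[-9.6,5.6,-0.4,0,0,0],[-11.2,6.5,-0.4,0,0,0]]}}

```text
time: 18.9
eef_pos: [0.3703, -0.3206, 0.0288]
orientation: [[0.864, -0.504, -0.0], [-0.504, -0.864, 0.0], [-0.0, -0.0, -1.0]]
wrist_force: [-0.1, -0.5, -1.7]
width: 0.0201
```

Request:
{"fn": "drive_tool", "kwargs": {"rows": [[-0.3,0.2,0,0,0,0],[-0.6,0.3,0,0,0,0],[-0.9,0.5,0,0,0,0],[-0.9,0.5,0,0,0,0],[-0.9,0.5,0,0,0,0]]}}

```text
time: 19.4
eef_pos: [0.3698, -0.3205, 0.0288]
orientation: [[0.864, -0.504, 0.0], [-0.504, -0.864, -0.0], [0.0, 0.0, -1.0]]
wrist_force: [-0.3, 0.2, -0.8]
width: 0.0199
```

Request:
{"fn": "drive_tool", "kwargs": {"rows": [[-0.2,0.1,0,0,0,0],[-0.4,0.2,0,0,0,0],[-0.6,0.35,0,0,0,0],[-0.6,0.35,0,0,0,0],[-0.6,0.35,0,0,0,0]]}}

```text
time: 19.9
eef_pos: [0.3691, -0.3201, 0.0288]
orientation: [[0.864, -0.504, -0.0], [-0.504, -0.864, 0.0], [-0.0, -0.0, -1.0]]
wrist_force: [-0.7, -0.2, -2.0]
width: 0.0201
```

Request:
{"fn": "drive_tool", "kwargs": {"rows": [[-0.2,0.1,0,0,0,0],[-0.4,0.2,0,0,0,0],[-0.6,0.35,0,0,0,0],[-0.6,0.35,0,0,0,0],[-0.6,0.35,0,0,0,0]]}}

```text
time: 20.4
eef_pos: [0.3686, -0.3197, 0.0288]
orientation: [[0.864, -0.504, -0.0], [-0.504, -0.864, 0.0], [-0.0, -0.0, -1.0]]
wrist_force: [-0.8, 0.1, -0.3]
width: 0.0201
```

Target is 368.0, so about 0.7 mm remains.

Request:
{"fn": "drive_tool", "kwargs": {"rows": [[-0.2,0.1,0,0,0,0],[-0.4,0.2,0,0,0,0],[-0.6,0.35,0,0,0,0],[-0.6,0.35,0,0,0,0],[-0.6,0.35,0,0,0,0]]}}

```text
time: 20.9
eef_pos: [0.3682, -0.3196, 0.0288]
orientation: [[0.864, -0.504, 0.001], [-0.504, -0.864, -0.0], [0.001, 0.0, -1.0]]
wrist_force: [1.6, 0.0, -2.1]
width: 0.0199
```

Request:
{"fn": "drive_tool", "kwargs": {"rows": [[-0.2,0.1,0,0,0,0],[-0.4,0.2,0,0,0,0],[-0.6,0.35,0,0,0,0],[-0.6,0.35,0,0,0,0],[-0.6,0.35,0,0,0,0]]}}

```text
time: 21.4
eef_pos: [0.3681, -0.3197, 0.0289]
orientation: [[0.863, -0.504, 0.001], [-0.504, -0.863, -0.001], [0.002, 0.001, -1.0]]
wrist_force: [4.8, -0.1, -2.1]
width: 0.0197
```

Contact. Seat, release, lift.

Request:
{"fn": "drive_tool", "kwargs": {"rows": [[0,0,-0.3,0,0,0],[0,0,-0.6,0,0,0],[0,0,-0.6,0,0,0],[0,0,-0.6,0,0,0],[0,0,-0.6,0,0,0]]}}

```text
time: 21.9
eef_pos: [0.368, -0.3198, 0.0286]
orientation: [[0.864, -0.504, 0.001], [-0.504, -0.864, -0.002], [0.002, 0.001, -1.0]]
wrist_force: [5.6, 0.5, 0.9]
width: 0.0201
```

Request:
{"fn": "drive_tool", "kwargs": {"rows": [[0,0,0,0,0,0],[0,0,0,0,0,0],[0,0,0,0,0,0],[0,0,0,0,0,0],[0,0,0,0,0,0]], "claw": 42}}

```text
time: 22.4
eef_pos: [0.367, -0.3187, 0.0281]
orientation: [[0.864, -0.504, -0.001], [-0.504, -0.864, 0.001], [-0.001, -0.0, -1.0]]
wrist_force: [-0.6, -0.3, -0.8]
width: 0.0418
```

Request:
{"fn": "drive_tool", "kwargs": {"rows": [[0,0,10,0,0,0],[0,0,35,0,0,0],[0,0,52,0,0,0],[0,0,52,0,0,0],[0,0,52,0,0,0]]}}

```text
time: 22.9
eef_pos: [0.3675, -0.3192, 0.0808]
orientation: [[0.864, -0.504, 0.001], [-0.504, -0.864, -0.001], [0.001, 0.001, -1.0]]
wrist_force: [-1.0, -0.5, -1.4]
width: 0.0421
```

```bash
python3 look.py w7
```

```text
22.9 [ 0.36747183 -0.31918278  0.08075285] [ 0.86364296 -0.50410281  0.00109419] 0.0420783608262191 [-1.00007722 -0.52033538 -1.38156734]
```

View pics/w7b.png

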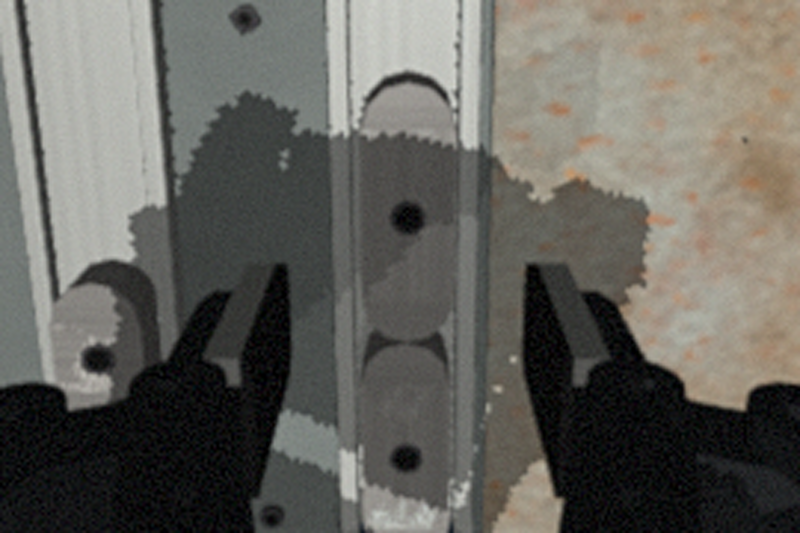

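The long key butts against its sample, with holes at (407,217) and (406,457). Next is the medium key.

Request:
{"fn": "drive_tool", "kwargs": {"rows": [[9,46,0,0,0,8],[18,92,0,0,0,16],[27,138,0,0,0,24],[36,184,0,0,0,32],[44,230,0,0,0,40]], "claw": 45}}

```text
time: 23.45
eef_pos: [0.411, -0.0873, 0.0794]
orientation: [[0.985, 0.174, -0.002], [0.174, -0.985, 0.001], [-0.001, -0.001, -1.0]]
wrist_force: [1.0, -0.5, -0.3]
width: 0.0453
```

Request:
{"fn": "drive_tool", "kwargs": {"rows": [[9,46,0,0,0,1],[18,92,0,0,0,1],[27,138,0,0,0,1],[35,184,0,0,0,1],[38.5,209,0,0,0,1]]}}

```text
time: 23.95
eef_pos: [0.4496, 0.1231, 0.0794]
orientation: [[0.982, 0.189, -0.001], [0.189, -0.982, 0.0], [-0.001, -0.0, -1.0]]
wrist_force: [0.7, -0.5, 0.5]
width: 0.045
```

Request:
{"fn": "drive_tool", "kwargs": {"rows": [[0,0,0,0,0,0],[0,0,0,0,0,0],[0,0,0,0,0,0],[0,0,0,0,0,0],[0,0,0,0,0,0]]}}

```text
time: 24.45
eef_pos: [0.4498, 0.1188, 0.0801]
orientation: [[0.983, 0.184, -0.001], [0.184, -0.983, -0.0], [-0.001, -0.0, -1.0]]
wrist_force: [-0.1, 0.3, 1.0]
width: 0.0447
```

```bash
python3 look.py w8; python3 - <<'E'
from h import *
np.set_printoptions(precision=4,suppress=True)
s=np.load('w8.npz');g=cv2.cvtColor(s['im'],cv2.COLOR_RGB2GRAY)
def hole(f,P):
    g=cv2.cvtColor(np.load(f+'.npz')['im'],cv2.COLOR_RGB2GRAY).astype(float)
    c=w2px(f,[P])[0]; x,y=int(c[0]),int(c[1]); w=g[y-8:y+9,x-8:x+9]
    m=np.clip(np.median(w)*.6-w,0,None); yy,xx=np.mgrid[y-8:y+9,x-8:x+9]
    q=[(m*xx).sum()/m.sum(),(m*yy).sum()/m.sum()]
    return c,q,px2w(f,[q],[P[2]])
print(hole('w8',[.4502,.1202,.016])); print(hole('w5',[.4198,.023,.016]))
# top outline fit: max gradient along stadium outline, over yaw/centre
def fit(f,L,c0):
    g=cv2.GaussianBlur(cv2.cvtColor(np.load(f+'.npz')['im'],cv2.COLOR_RGB2GRAY),(3,3),0).astype(np.float32)
    t=np.linspace(-np.pi/2,np.pi/2,30);h=L/2-.011
    e=np.c_[h+.011*np.cos(t),.011*np.sin(t)];sx=np.linspace(-h,h,30)
    sh=np.r_[e,-e,np.c_[sx,0*sx+.011],np.c_[sx,0*sx-.011]]
    best=[]
    def samp(S,a,c):
        R=np.array([[np.cos(a),-np.sin(a)],[np.sin(a),np.cos(a)]]);P=S@R.T+c
        m=w2px(f,np.c_[P,np.full(len(P),.016)]).astype(np.float32)
        return cv2.remap(g,m[:,:1].copy(),m[:,1:].copy(),cv2.INTER_LINEAR).ravel()
    for a in np.deg2rad(np.arange(-25,26,1.)):
      for dx in np.arange(-2,2.1,.5):
        for dy in np.arange(-2,2.1,.5):
          c=np.array(c0)+[dx/1e3,dy/1e3]
          best.append((np.abs(samp(sh*.94,a,c)-samp(sh*1.06,a,c)).mean(),np.rad2deg(a),*c))
    return sorted(best)[-3:]
print(fit('w1',.052,(.4502,.1202))); print(fit('w1',.064,(.4198,.023)))
E
```

```text
24.45 [0.44979566 0.1188039  0.08012516] [ 9.82949176e-01  1.83876693e-01 -5.28823249e-04] 0.044715132696902866 [-0.07455303  0.30393628  0.99803942]
(array([255.151 , 208.9526]), [np.float64(255.0314386604397), np.float64(209.07301514978928)], array([[0.4501, 0.1203, 0.016 ]]))
(array([254.2622, 209.8443]), [np.float64(253.9738119426572), np.float64(210.01670617451182)], array([[0.4197, 0.0232, 0.016 ]]))
[(np.float32(18.572681), np.float64(14.0), np.float64(0.4512), np.float64(0.1197)), (np.float32(18.594547), np.float64(14.0), np.float64(0.4517), np.float64(0.1202)), (np.float32(18.599154), np.float64(13.0), np.float64(0.4512), np.float64(0.1197))]
[(np.float32(20.419718), np.float64(-14.999999999999998), np.float64(0.4188), np.float64(0.023)), (np.float32(20.42675), np.float64(-14.999999999999998), np.float64(0.4193), np.float64(0.023)), (np.float32(20.567139), np.float64(-16.0), np.float64(0.4193), np.float64(0.023))]
```

Request:
{"fn": "drive_tool", "kwargs": {"rows": [[0.3,0.5,-25,0,0,2],[0.3,0.5,-45,0,0,2],[0.3,0.5,-58,0,0,2],[0.3,0.5,-60,0,0,2],[0.3,0.5,-60,0,0,2]]}}

```text
time: 25.0
eef_pos: [0.4501, 0.1201, 0.0201]
orientation: [[0.976, 0.22, -0.001], [0.22, -0.976, -0.0], [-0.001, -0.0, -1.0]]
wrist_force: [0.8, -0.1, 0.5]
width: 0.0447
```

Request:
{"fn": "drive_tool", "kwargs": {"rows": [[0,0,-1,0,0,0],[0,0,-2,0,0,0],[0,0,-2,0,0,0],[0,0,-2,0,0,0],[0,0,-2,0,0,0]]}}

```text
time: 25.5
eef_pos: [0.4503, 0.1205, 0.0185]
orientation: [[0.975, 0.22, 0.001], [0.22, -0.975, 0.0], [0.001, 0.0, -1.0]]
wrist_force: [0.4, 0.1, 0.2]
width: 0.0453
```

Request:
{"fn": "drive_tool", "kwargs": {"rows": [[0,0,-0.6,0,0,0],[0,0,-0.6,0,0,0],[0,0,-0.6,0,0,0],[0,0,-0.6,0,0,0],[0,0,-0.6,0,0,0]], "claw": 12}}

```text
time: 26.0
eef_pos: [0.4502, 0.1205, 0.0179]
orientation: [[0.975, 0.22, 0.0], [0.22, -0.975, 0.0], [0.0, 0.0, -1.0]]
wrist_force: [-0.0, -0.1, 6.0]
width: 0.0199
```

Request:
{"fn": "drive_tool", "kwargs": {"rows": [[0,0,0,0,0,0],[0,0,0,0,0,0],[0,0,15,0,0,0],[0,0,45,0,0,0],[0,-28,62,0,0,-5]]}}

```text
time: 26.5
eef_pos: [0.4502, 0.094, 0.0805]
orientation: [[0.991, 0.136, 0.001], [0.136, -0.991, 0.0], [0.001, -0.0, -1.0]]
wrist_force: [0.2, -0.8, -2.3]
width: 0.0201
```

Request:
{"fn": "drive_tool", "kwargs": {"rows": [[-1,-45,0,0,0,-8],[-2,-90,0,0,0,-16],[-4,-135,0,0,0,-24],[-6,-180,0,0,0,-32],[-7,-220,0,0,0,-38]]}}

```text
time: 27.0
eef_pos: [0.4426, -0.1296, 0.0792]
orientation: [[0.861, -0.509, -0.0], [-0.509, -0.861, 0.0], [-0.001, 0.0, -1.0]]
wrist_force: [-0.3, 0.7, -2.3]
width: 0.0197
```

Request:
{"fn": "drive_tool", "kwargs": {"rows": [[-1,-30,0,0,0,0],[-1,-50,0,0,0,0],[-1,-60,0,0,0,0],[-1,-60,0,0,0,0],[-1,-60,0,0,0,0]]}}

```text
time: 27.5
eef_pos: [0.4415, -0.1864, 0.0793]
orientation: [[0.864, -0.504, -0.002], [-0.504, -0.864, 0.001], [-0.002, -0.0, -1.0]]
wrist_force: [-0.4, 0.3, -1.3]
width: 0.0201
```

Request:
{"fn": "drive_tool", "kwargs": {"rows": [[0,0,0,0,0,0],[0,0,0,0,0,0],[0,0,0,0,0,0],[0,0,0,0,0,0],[0,0,0,0,0,0]]}}

```text
time: 28.0
eef_pos: [0.4423, -0.1873, 0.0797]
orientation: [[0.864, -0.504, 0.0], [-0.504, -0.864, -0.0], [0.0, -0.0, -1.0]]
wrist_force: [0.7, -0.1, -1.3]
width: 0.0201
```

```bash
python3 look.py w9; python3 - <<'E'
from h import *
np.set_printoptions(precision=4,suppress=True)
s=telemetry.get_obs();g=cv2.cvtColor(np.load('w9.npz')['im'],cv2.COLOR_RGB2GRAY).astype(float)
# measured TCP along/across the medium channel, and image holes of held key and of sample
a=np.deg2rad(-30.3);u=np.array([np.cos(a),np.sin(a)]);n=np.array([-u[1],u[0]])
d=s['eef_pos'][:2]-[.3832,-.1531];print('along',d@u,'across',d@n)
for P in([*s['eef_pos'][:2],s['eef_pos'][2]-.001],[.3832,-.1531,.026]):
    c=w2px('w9',[P])[0];x,y=c.astype(int);w=g[y-9:y+10,x-9:x+10];m=np.clip(np.median(w)*.6-w,0,None);yy,xx=np.mgrid[y-9:y+10,x-9:x+10]
    print(c,(m*xx).sum()/m.sum(),(m*yy).sum()/m.sum())
E
```

```text
28.0 [ 0.44225888 -0.1873046   0.07965306] [ 8.63829048e-01 -5.03785040e-01  9.67898380e-05] 0.020072532259001907 [ 0.67637707 -0.10904011 -1.32572287]
along 0.0682273612948719 across 0.0001867437319256028
[255.5737 250.6749] 256.8176308539945 249.75151515151515
[256.2004 301.2941] 256.1973327550688 300.40420687411904
```

Across-channel error is 0.2 mm, with 16.2 mm to slide. Lowering.

Request:
{"fn": "drive_tool", "kwargs": {"rows": [[0,0,-20,0,0,0],[0,0,-35,0,0,0],[0,0,-45,0,0,0],[0,0,-47,0,0,0],[0,0,-47,0,0,0]]}}

```text
time: 28.55
eef_pos: [0.4421, -0.1875, 0.0324]
orientation: [[0.864, -0.504, -0.0], [-0.504, -0.864, 0.0], [-0.001, -0.0, -1.0]]
wrist_force: [0.4, 0.5, -1.7]
width: 0.0204
```

Request:
{"fn": "drive_tool", "kwargs": {"rows": [[0,0,-1,0,0,0],[0,0,-2,0,0,0],[0,0,-3,0,0,0],[0,0,-3.5,0,0,0],[0,0,-3.5,0,0,0]]}}

```text
time: 29.05
eef_pos: [0.4422, -0.1876, 0.0292]
orientation: [[0.864, -0.504, 0.0], [-0.504, -0.864, -0.0], [0.0, 0.0, -1.0]]
wrist_force: [-0.1, 0.2, -2.1]
width: 0.0201
```

Request:
{"fn": "drive_tool", "kwargs": {"rows": [[-2.4,1.4,-0.4,0,0,0],[-4.8,2.8,-0.4,0,0,0],[-7.2,4.2,-0.4,0,0,0],[-9.6,5.6,-0.4,0,0,0],[-11.2,6.5,-0.4,0,0,0]]}}

```text
time: 29.55
eef_pos: [0.4305, -0.1808, 0.0287]
orientation: [[0.864, -0.504, -0.0], [-0.504, -0.864, 0.0], [-0.0, -0.0, -1.0]]
wrist_force: [0.4, -0.5, -1.4]
width: 0.0201
```

Request:
{"fn": "drive_tool", "kwargs": {"rows": [[-0.3,0.2,0,0,0,0],[-0.6,0.3,0,0,0,0],[-0.9,0.5,0,0,0,0],[-0.9,0.5,0,0,0,0],[-0.9,0.5,0,0,0,0]]}}

```text
time: 30.05
eef_pos: [0.4302, -0.1806, 0.0287]
orientation: [[0.864, -0.504, 0.0], [-0.504, -0.864, -0.0], [0.0, 0.0, -1.0]]
wrist_force: [0.1, 0.3, -2.2]
width: 0.0196
```

Request:
{"fn": "drive_tool", "kwargs": {"rows": [[-0.2,0.1,0,0,0,0],[-0.4,0.2,0,0,0,0],[-0.6,0.35,0,0,0,0],[-0.6,0.35,0,0,0,0],[-0.6,0.35,0,0,0,0]]}}

```text
time: 30.55
eef_pos: [0.4295, -0.1802, 0.0287]
orientation: [[0.864, -0.504, -0.0], [-0.504, -0.864, 0.0], [-0.0, -0.0, -1.0]]
wrist_force: [-0.6, -0.3, -1.0]
width: 0.0203
```

Request:
{"fn": "drive_tool", "kwargs": {"rows": [[-0.2,0.1,0,0,0,0],[-0.4,0.2,0,0,0,0],[-0.6,0.35,0,0,0,0],[-0.6,0.35,0,0,0,0],[-0.6,0.35,0,0,0,0]]}}

```text
time: 31.05
eef_pos: [0.4288, -0.1798, 0.0287]
orientation: [[0.864, -0.504, -0.0], [-0.504, -0.864, 0.0], [-0.0, -0.0, -1.0]]
wrist_force: [-0.6, -0.2, -0.6]
width: 0.0197
```

Request:
{"fn": "drive_tool", "kwargs": {"rows": [[-0.2,0.1,0,0,0,0],[-0.4,0.2,0,0,0,0],[-0.6,0.35,0,0,0,0],[-0.6,0.35,0,0,0,0],[-0.6,0.35,0,0,0,0]]}}

```text
time: 31.55
eef_pos: [0.4283, -0.1795, 0.0287]
orientation: [[0.864, -0.504, 0.0], [-0.504, -0.864, -0.0], [0.0, 0.0, -1.0]]
wrist_force: [-0.4, -0.2, -1.4]
width: 0.0202
```

Request:
{"fn": "drive_tool", "kwargs": {"rows": [[-0.2,0.1,0,0,0,0],[-0.4,0.2,0,0,0,0],[-0.6,0.35,0,0,0,0],[-0.6,0.35,0,0,0,0],[-0.6,0.35,0,0,0,0]]}}

```text
time: 32.05
eef_pos: [0.4283, -0.1795, 0.0288]
orientation: [[0.864, -0.504, 0.001], [-0.504, -0.864, -0.001], [0.002, 0.0, -1.0]]
wrist_force: [1.4, -0.6, -1.5]
width: 0.0198
```

One more small step to confirm contact.

Request:
{"fn": "drive_tool", "kwargs": {"rows": [[-0.2,0.1,0,0,0,0],[-0.4,0.2,0,0,0,0],[-0.5,0.3,0,0,0,0],[-0.5,0.3,0,0,0,0],[-0.5,0.3,0,0,0,0]]}}

```text
time: 32.55
eef_pos: [0.4282, -0.1795, 0.0289]
orientation: [[0.864, -0.504, 0.002], [-0.504, -0.864, -0.001], [0.003, 0.0, -1.0]]
wrist_force: [5.5, -0.5, -2.9]
width: 0.0198
```

Request:
{"fn": "drive_tool", "kwargs": {"rows": [[0,0,-0.3,0,0,0],[0,0,-0.6,0,0,0],[0,0,-0.6,0,0,0],[0,0,-0.6,0,0,0],[0,0,-0.6,0,0,0]]}}

```text
time: 33.05
eef_pos: [0.4281, -0.1795, 0.0285]
orientation: [[0.864, -0.504, 0.002], [-0.504, -0.864, -0.002], [0.003, 0.0, -1.0]]
wrist_force: [5.3, -1.0, 0.9]
width: 0.02
```

Request:
{"fn": "drive_tool", "kwargs": {"rows": [[0,0,0,0,0,0],[0,0,0,0,0,0],[0,0,0,0,0,0],[0,0,0,0,0,0],[0,0,0,0,0,0]], "claw": 42}}

```text
time: 33.55
eef_pos: [0.4266, -0.1784, 0.028]
orientation: [[0.864, -0.504, -0.001], [-0.504, -0.864, 0.001], [-0.001, -0.0, -1.0]]
wrist_force: [-0.5, 0.4, -0.3]
width: 0.042
```

Request:
{"fn": "drive_tool", "kwargs": {"rows": [[0,0,10,0,0,0],[0,0,35,0,0,0],[0,0,75,0,0,0],[0,0,120,0,0,0],[0,-40,140,0,0,0]]}}

```text
time: 34.05
eef_pos: [0.4265, -0.2154, 0.1717]
orientation: [[0.866, -0.5, 0.0], [-0.5, -0.866, 0.001], [-0.0, -0.001, -1.0]]
wrist_force: [0.8, -1.1, -0.4]
width: 0.042
```

Request:
{"fn": "drive_tool", "kwargs": {"rows": [[-15,-40,20,0,0,0],[-25,-55,40,0,0,0],[-25,-55,40,0,0,0],[-25,-55,40,0,0,0],[-25,-55,40,0,0,0]]}}

```text
time: 34.55
eef_pos: [0.4016, -0.2721, 0.2073]
orientation: [[0.864, -0.504, -0.002], [-0.504, -0.864, 0.002], [-0.003, -0.001, -1.0]]
wrist_force: [0.1, -0.1, -0.6]
width: 0.0422
```

```bash
python3 - <<'E'
from h import *
np.set_printoptions(precision=4,suppress=True)
s=telemetry.get_obs();print(s['time'],s['eef_pos'],s['width'])
grab('wrist','wf'); ortho('wf',270,490,-380,-110,.026,2.6,'final')
g=cv2.cvtColor(np.load('wf.npz')['im'],cv2.COLOR_RGB2GRAY).astype(float)
def hole(P):
    c=w2px('wf',[P])[0];x,y=c.astype(int);w=g[y-5:y+6,x-5:x+6];m=np.clip(np.median(w)*.65-w,0,None);yy,xx=np.mgrid[y-5:y+6,x-5:x+6]
    return px2w('wf',[((m*xx).sum()/m.sum(),(m*yy).sum()/m.sum())],[.026])[0]
a=np.deg2rad(-30.3);u=np.array([np.cos(a),np.sin(a),0]);n=np.array([-u[1],u[0],0])
for c,L in(([.3832,-.1531,.026],.052),([.3399,-.216,.026],.040),([.3127,-.2873,.026],.064)):
    A=hole(np.array(c));B=hole(np.array(c)+L*u);print(L,A,B,'along',(B-A)@u,'across',(B-A)@n)
E
```

```text
34.55 [ 0.4016 -0.2721  0.2073] 0.042159080509687696
0.052 [ 0.3838 -0.1532  0.026 ] [ 0.4281 -0.1804  0.026 ] along 0.0520013856728155 across -0.0011096336006954416
0.04 [ 0.3407 -0.2159  0.026 ] [ 0.3746 -0.2373  0.026 ] along 0.040016862442320875 across -0.0014053746745652167
0.064 [ 0.3133 -0.2815  0.026 ] [ 0.368  -0.3204  0.026 ] along 0.06686989548018404 across -0.005958919313641016
```

View pics/final.png

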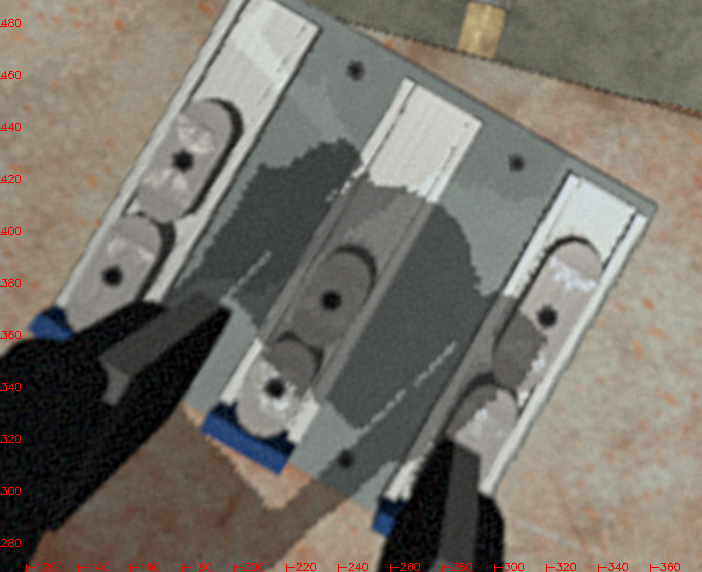

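All three keys lie in their channels touching their samples: medium at (182,160), short at (331,300), long at (547,317). The long row's across figure is invalid, because a finger hides that sample's hole; I'll recheck it from the earlier close-up and hand in.

```bash
python3 - <<'E'
from h import *
w=px2w('w7',np.array([(406,457),(407,217)])*270/800+[120,140],[.026]*2);d=(w[1]-w[0])[:2];a=np.deg2rad(-30.3)
print('long along',d@[np.cos(a),np.sin(a)],'across',d@[-np.sin(a),np.cos(a)])
s=telemetry.get_obs();print(s['time'],s['joint_vel'])
print(env.sign_off())
E
```

```text
long along 0.06373965235186277 across -0.0002175833192479558
34.6 [ 0.280584    0.37004672 -0.35914013 -0.13342595 -0.1252363  -0.04645872]
the job is handed in; nothing more can be done
None
```

I put the short, medium and long keys into the 40, 52 and 64 mm rows and handed the job in at about 34.6 s. Each was slid along its channel until it touched its sample, which showed as about 5–6 N at the wrist. I then released it and backed the arm well clear.

| Key | Distance between hole centres, key to sample (mm) | Touching distance (mm) | Off-centre from sample (mm, limit 4) |
|---|---|---|---|
| Short | 40.0 | 40 | 1.4 |
| Medium | 52.0 | 52 | 1.1 |
| Long | 63.7 | 64 | 0.2 |

- **Disagreement:** in the final picture a finger hid the long row's sample hole, so that picture's reading for it (66.9 mm along, 6 mm across) is not valid. The long key's figures come from a close-up taken right after its release. Its position in the final picture (368.0, -320.4 mm) is within 1 mm of the target.
- **Bystanders:** I never touched the hex key, tape measure or bottle, but I took no final picture of them. The sign-off gave no verdict.

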